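# Zero the feed handwheel by its spokes

## Task

Bring the specimen feed to its zero mark: with the fingertips, gently push one spoke of the upright handwheel after another, either way round, until the red-capped brass stem on its rim points straight up, then leave the wheel at rest. Leave everything else on the bench where it stands.

Things in the scene. Friction and masses are not known exactly. Their poses are not given: they have to be found in the camera images.
- unit: specimen feed unit fixed to the bench: white base 120 mm wide, two bearing posts (50 mm wide, tops 180 mm up), grey carriage between, upright handwheel at its end. Origin on the bench straight below the wheel centre; own x is the wheel axis, pointing away from the base, which reaches from x = -30 to -220 mm; z up. The wheel lies in the y-z plane through the origin. The unit does not move
- wheel_centre (a point): centre of the handwheel, 155 mm above the bench, in the middle plane of its spokes. Six equal spokes stand 30, 90, 150, 210, 270 and 330 degrees from the stem. They pass through a black rim (centreline radius 62 mm, 14 mm thick) and stick out as round black grips 16 mm thick with domed ends, to 132 mm from the centre. Only the stem stands between them outside the rim
- stem_tip (a point): outer end of the red-capped brass stem on the wheel's rim, 92 mm from the wheel centre; its own z points outward along the stem. The cap is 20 mm thick, 17 mm long. It is the only stem, midway between two neighbouring spokes
- handwheel (a joint): turn of the handwheel, rad: 0 (or a whole turn) when the stem points straight up; growing values carry the top of the wheel towards the unit's own -y (right-hand rule about its +x). Turns several turns either way, with friction of about 0.15 N m (1.5 N at the grips), and stays where it is left. With the stem up, two spokes stand 30 degrees either side of upright
- mount_black: black resin specimen mount, a disc 32 mm across and 22 mm high, standing near the wheel; origin at the centre of its underside
- mount_green: green resin specimen mount, a disc 32 mm across and 22 mm high, standing near the wheel; origin at the centre of its underside
- amber_jar: amber jar with white cap, 60 mm across, 85 mm high; origin at the centre of its underside
- file: hand file with red handle lying on the bench, 250 mm long, 22 mm high; handle towards its own -x; origin on the bench near the middle of its length
- red_box: flat red box 70 x 160 x 35 mm; origin at the centre of its underside
- dish: white ceramic dish, 90 mm across, 22 mm high; origin at the centre of its underside

How it is judged (in metres and radians):
On the way:
1. the fingers push the wheel while its stem comes within 30 degrees of upright (contact force between the fingers and unit above 0.3 N and angle between stem_tip's own z axis and vertical below 0.52 rad), for 0.05 s.
At the end, for the whole second after the job is handed in: the stem points straight up within 5 degrees (0.09 rad), the wheel is at rest, and every loose thing is within 30 mm of where it started (angle between stem_tip's own z axis and vertical below 0.09 rad and velocity of joint handwheel between -0.05 and 0.05 rad/s and distance of each of mount_black, mount_green, amber_jar, file, red_box, dish from where it was at the start of the episode below 0.03 m); the robot touches nothing.
It fails at once if the wheel or unit is pushed harder than 40 N (contact force between the fingers and unit above 40 N).
It fails at once if the arm or gripper body, instead of the fingers, shoves the unit (contact force between the arm and unit above 5 N).
It fails at once if a loose thing on the bench is lifted, carried or pushed away (distance of any of mount_black, mount_green, amber_jar, file, red_box, dish from where it was at the start of the episode above 0.03 m).
It also fails if it takes over 51 s, if anything falls off the work surface, if the arm or the gripper's body presses on something with over 40 N, if the wrist force passes 120 N, or if a joint passes its speed limit or range.

## Robot

A 6-joint arm with a two-finger parallel gripper is mounted at the origin on the work surface. World frame = base frame: x ahead of the robot, y to its left, z up, the work surface at z = 0. Lengths are in mm, angles in rad, forces in N, time in s.
With the tool pointing down it reaches from about 350 to 725 mm from the base axis. Payload 4.3 kg.
Tool frame: the origin (TCP) lies on the front face of the gripper's body, between the roots of the fingers; the fingertips stand 73 mm ahead of it and the grasp point (between the pads) lies grasp_offset ahead of it (grasp_offset is the distance from the TCP to the grasp point, in mm); z points along the fingers, y is the line along which they close (so a half turn about z gives the same grasp; the last joint's range is limited). The gripper opens to 85 mm and grips with 20 to 120 N. Pads are 22 mm wide; open, the fingers measure 114 mm over their backs; the gripper's body (76 mm by 85 mm) begins 54 mm behind the grasp point. The pads swing forward as they close: fully open they stand 13 mm farther back than shut.
Start: joints at [-1.333, 0.377, 0.081, 1.274, 0, 1.46], TCP at [195.988, -540.599, 303.929] pointing down, gripper open.
Joint ranges: [-2.72, 2.72], [-0.84, 1.66], [-1.02, 1.22], [-1.77, 2.12], [-1.37, 1.28], [-3.14, 3.14]. Speed limits (rad/s): [2.57, 2.57, 3.14, 3.14, 3.14, 3.14].

## Interface

Orientations are given as a unit quaternion [x, y, z, w].
In Python, from station import get_state, read_camera, calibration, hand_in, boxes_of, outline_of, landmark_of, grasp_offset gives the robot as it stands. The module is installed in compiled form; this text tells all that it offers.
- The arm moves only by the shell command python3 -m inch 'ROWS' [FORCE]. ROWS is text: rows parted by semicolons, each of 7 numbers parted by spaces: the shift along the tool's x, y, z in mm, then the turn, a rotation vector about the tool's x, y, z in rad, then the finger opening in mm, from 0 to 85.4. A call has 1 to 12 rows; each row shifts and turns the commanded pose from where the row before left it, along the tool's axes as they then stand; what a row does not reach is not made up. A row lasts 1/10 s, in which the tool goes at most 50 mm and 8.59 degrees, less where a joint would pass 70% of its speed; a pose out of reach is approached as far as the arm can. A call with a gripper value outside its range is refused whole. The fingers move at their own pace and stop on an object; FORCE is the grip in N (left out, the last holds). Time passes only in rows, so rows that do not move let the fingers close. It gives the time, the measured TCP pose, the force, the opening and the grip force at its end, in the units of the state.
- get_state(): the state, without advancing time (a new reading comes with each control period).
- read_camera(name): name is "scene" or "top"; returns the picture (400x640x3 uint8, red, green, blue); there is no depth.
- calibration(name): a dict with "vertical_fov" (degrees; the focal length in pixels is half the picture's height over the tangent of half this angle, whatever the lens; pixels are square), "cx", "cy" (the principal point, pixels), "eye" and "orientation" of the camera in the world. Camera axes: x right, y down, z forward; pixel columns grow to the right and rows downward; lengths in mm; the calibration is good to about 2 mm. A picture is of the moment at which its call begins. calibration takes no time and is no camera call.
- hand_in(): hands the job in; it is judged then, once.
Trained networks look in the newest picture that a camera, given by its name, has taken for a name from the list of things; names that differ only in an ending like _2 or _b are one class to them, and where a whole thing is asked for, a point or a joint stands for the part that bears it (a point fixed in the world has none). Each returns a list of dicts, best first, with "score" (0 to 1); they miss things now and then, are a little off and sometimes report something else, mostly with a low value. They report only what shows in the picture. A call takes as long as a camera call.
- boxes_of(camera, query): "point" ([column, row] in pixels, amid what is visible of it).
- outline_of(camera, query): "region" (400x640 bool, what is visible of it) and "point" ([column, row] in pixels, amid what is visible of it).
- landmark_of(camera, query): "point" ([column, row] in pixels: a listed point, or the origin of a listed thing).
The state is a dict: "time": time; "q": joint angles; "qvel": joint speeds; "effort": joint torques, N m; "tcp_pos": TCP position; "orientation": TCP orientation; "wrist_force": force on the tool from outside, world axes, zero at the start; "torque": the same for the moment, N m; "grip_width": opening from 0.0 (shut) to 1.0 (fully open); "gripper_force": force on a finger pad.
Only numpy, scipy, OpenCV 4.12 (cv2) and the standard library are available. Lean on these libraries where they do the work, as an engineer would, in place of code of your own. Each camera call takes 0.05 s, during which the arm holds its last target. There are 200 camera calls.

## Working session

There is one attempt and no reset: what is moved stays moved. The work goes in short steps, Python scripts to look and compute and a shell command to move; the robot and the scene stay as the last step left them, time stands still between calls to the robot, and variables do not carry over. Pictures are saved under pics/ and viewed, at most 10 in all, crops included, and the job is handed in when it is done.

```bash
mkdir -p pics; cat > h.py <<'E'
import numpy as np, cv2
from scipy.spatial.transform import Rotation as R
from station import *
def cam(n):
    c=calibration(n); f=200/np.tan(np.radians(c["vertical_fov"])/2)
    return np.array(c["eye"]),R.from_quat(c["orientation"]).as_matrix(),f,c["cx"],c["cy"]
def ray(n,p):
    e,M,f,cx,cy=cam(n); d=M@np.array([(p[0]-cx)/f,(p[1]-cy)/f,1]); return e,d/np.linalg.norm(d)
def atz(n,p,z):
    e,d=ray(n,p); return e+d*(z-e[2])/d[2]
def proj(n,X):
    e,M,f,cx,cy=cam(n); v=M.T@(np.asarray(X)-e); return [cx+f*v[0]/v[2],cy+f*v[1]/v[2]]
def tri(p,q,a="scene",b="top"):
    e,d=ray(a,p);g,h=ray(b,q)
    s=np.linalg.lstsq(np.c_[d,-h],g-e,rcond=None)[0]; A=e+s[0]*d;B=g+s[1]*h
    return (A+B)/2,np.linalg.norm(A-B)
E
python3 - <<'E'
from h import *
for n in("scene","top"):
    print(n,calibration(n)); cv2.imwrite(f"pics/{n}0.png",read_camera(n)[:,:,::-1])
    for q in("unit","wheel_centre","stem_tip","mount_black","mount_green","amber_jar","file","red_box","dish"):
        print(q,[(np.round(d["point"]),round(d["score"],2)) for d in landmark_of(n,q)[:2]])
print(get_state(),grasp_offset)
E
```

```text
scene {'vertical_fov': 46.108167852489196, 'cx': 318.0066153118499, 'cy': 192.47474660820762, 'eye': array([1470.08720774,   45.36709357,  814.70517901]), 'orientation': array([ 0.59835064,  0.6541799 , -0.34099281, -0.31264851])}
unit [(array([376., 247.]), 0.79)]
wheel_centre [(array([379., 197.]), 0.88)]
stem_tip [(array([406., 211.]), 0.74)]
mount_black [(array([406., 264.]), 0.7)]
mount_green [(array([351., 270.]), 0.43)]
amber_jar [(array([464., 242.]), 0.81), (array([170., 270.]), 0.37)]
file [(array([213., 212.]), 0.6)]
red_box [(array([169., 268.]), 0.75)]
dish [(array([478., 297.]), 0.68)]
top {'vertical_fov': 57.631103473394724, 'cx': 324.215026983857, 'cy': 205.42606689333945, 'eye': array([ 391.77577691,  -32.53541032, 1257.67066978]), 'orientation': array([-0.69902343,  0.71187477, -0.04795741,  0.04796505])}
unit [(array([278., 219.]), 0.95)]
wheel_centre [(array([275., 211.]), 0.81), (array([219., 223.]), 0.71)]
stem_tip [(array([258., 222.]), 0.61)]
mount_black [(array([263., 196.]), 0.41)]
mount_green [(array([297., 188.]), 0.42)]
amber_jar [(array([215., 225.]), 0.76)]
file []
red_box [(array([423., 172.]), 0.7)]
dish [(array([213., 172.]), 0.97)]
{'time': 1.0, 'q': array([-1.33328347e+00,  3.77323929e-01,  8.09982213e-02,  1.27438509e+00,
       -5.99990946e-06,  1.46054038e+00]), 'qvel': array([-2.31855590e-05, -5.49143915e-04, -4.13825138e-04,  1.83023388e-03,
        1.18203240e-04,  2.59956672e-04]), 'effort': array([-5.62065106e-04, -4.63528347e+01,  2.70163232e+01,  2.97550196e-04,
       -2.04218236e-04,  6.73647005e-07]), 'tcp_pos': array([ 195.99708135, -540.6020824 ,  303.91499914]), 'orientation': array([ 9.84920160e-01,  1.73009469e-01, -2.74552325e-07,  4.28707283e-05]), 'wrist_force': array([-0.15077594, -0.45589798,  0.32400822]), 'torque': array([-0.00859843, -0.01037072, -0.05007829]), 'gripper_force': 0.0, 'grip_width': 1.002597222379237} 53.900000000000006
```

View pics/scene0.png

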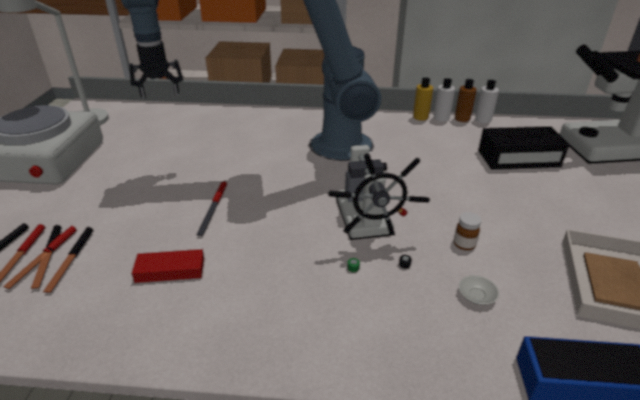

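View pics/top0.png

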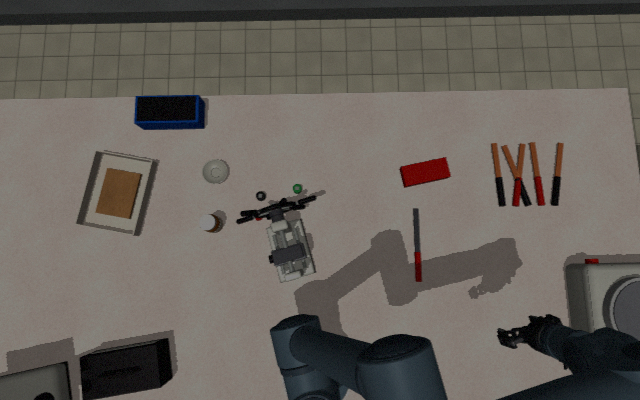

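The wheel is seen face-on in the scene view: hub about (379,197), red cap about (404,211), so the stem points right and down. In the top view the wheel runs from (240,218) to (322,193), with the unit behind it. The mounts stand in front at (261,196) and (298,188).

```bash
python3 - <<'E'
from h import *
C,e=tri((379,197),(275,211)); print("C",C,e)
print("C at z155", atz("scene",(379,197),155),atz("top",(275,211),155))
print("unit", atz("scene",(376,247),0),atz("top",(278,219),0))
# wheel direction in top from unit outline / spokes: use grips at known-ish heights
L=atz("top",(240,218),150);Rr=atz("top",(322,193),150); print(L,Rr)
im=read_camera("scene"); im=cv2.resize(im[130:260,300:460],None,fx=4.6,fy=4.6,interpolation=cv2.INTER_CUBIC)
cv2.imwrite("pics/w.png",im[:,:,::-1])
im=read_camera("top"); im=cv2.resize(im[170:290,200:350],None,fx=4.8,fy=4.8,interpolation=cv2.INTER_CUBIC)
cv2.imwrite("pics/t.png",im[:,:,::-1])
E
```

```text
C [528.36573729 114.29874691 151.87430099] 5.706987901201922
C at z155 [533.40138462 111.12182687 155.        ] [527.96054321 116.75431994 155.        ]
unit [539.4143584  114.85795381   0.        ] [518.91503429 127.31161602   0.        ]
[508.94989451 224.57702756 150.        ] [581.94150158 -27.76198224 150.        ]
```

View pics/w.png

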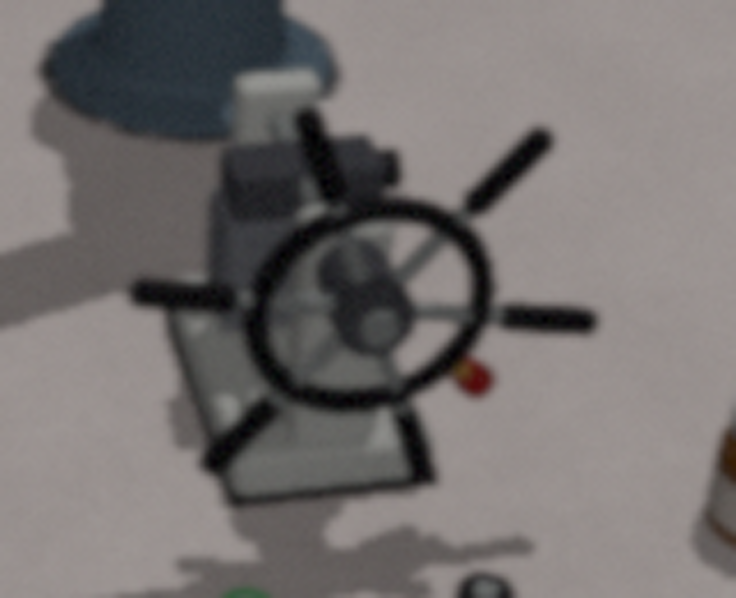

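View pics/t.png

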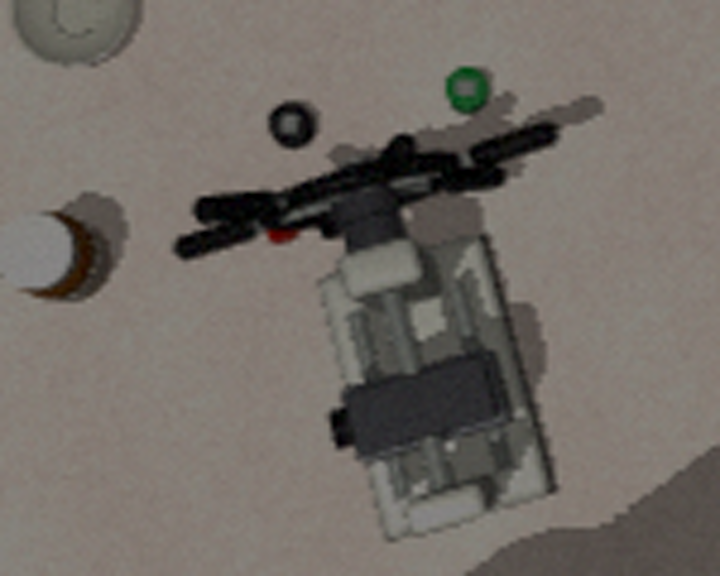

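The crops show six grip tips, with the red cap just below the right-hand spoke. I'll fit centre, yaw and wheel angle to these pixels.

```bash
cat >> h.py <<'E'
from scipy.optimize import least_squares
def pt(p,r,a):  # a: degrees, CCW seen from front (+unit x), 0 = up
    x,y,yaw=p[:3]; a=np.radians(a); u=-np.sin(a)*r; z=155+np.cos(a)*r
    return np.array([x-np.sin(yaw)*u, y+np.cos(yaw)*u, z])
E
python3 - <<'E'
from h import *
S={-90+30:(592,320),-30:(545,135),30:(308,115),90:(138,292),150:(210,465),210:(425,478)}
# offsets from theta: spokes listed as th+off ; theta(stem)~-110 : right spoke = th+30, etc.
obs=[]
for i,p in enumerate([(592,320),(545,135),(308,115),(138,292),(210,465),(425,478)]):
    obs.append(("scene",128,30+60*i,(p[0]/4.6+300,p[1]/4.6+130)))
obs.append(("scene",88,0,(485/4.6+300,383/4.6+130)))
for off,p in((30,(182,247)),(90,(202,209)),(150,(402,144)),(210,(552,133))):
    obs.append(("top",128,off,(p[0]/4.8+200,p[1]/4.8+170)))
def f(p): return np.ravel([np.subtract(proj(n,pt(p,r,p[3]+o)),q) for n,r,o,q in obs])
s=least_squares(f,[530,114,0.28,-115],x_scale=[10,10,.1,10],loss="soft_l1")
print(s.x,np.round(f(s.x).reshape(-1,2),1))
p=s.x
print("red",atz("scene",(406,264),0))
g=get_state();print(R.from_quat(g["orientation"]).as_matrix())
E
```

```text
[ 5.31993425e+02  1.15240808e+02  2.56091288e-01 -1.30964137e+02] [[ 0.1  0.3]
 [ 0.3  0.1]
 [ 0.  -0. ]
 [-0.1 -0. ]
 [-0.2  0.2]
 [ 0.3 -0.5]
 [-0.9 -0.3]
 [-0.5  0.1]
 [-0.4 -0.1]
 [ 0.6  0.1]
 [-0.1 -0.3]]
red [5.96470083e+02 1.88446499e+02 1.13686838e-13]
[[ 9.40128091e-01  3.40821317e-01  3.79286401e-05]
 [ 3.40821319e-01 -9.40128085e-01 -1.09302768e-04]
 [-1.59493352e-06  1.15685492e-04 -9.99999993e-01]]
```

Good fit: centre (532,115), yaw 0.256, stem at −131° (positive is anticlockwise seen from the front). Plan: two strokes at the top, pushing toward the unit's −y. First I turn the tool so its x lies along the wheel plane, rise and close the fingers.

```bash
cat >> h.py <<'E'
P=[532,115.2,0.256]
def where():
    g=get_state(); M=R.from_quat(g["orientation"]).as_matrix(); t=g["tcp_pos"]+73*M[:,2]
    c,s=np.cos(P[2]),np.sin(P[2]); d=t-[P[0],P[1],155]
    print("t",g["time"],"tip ax,u,h",np.round([c*d[0]+s*d[1],-s*d[0]+c*d[1],d[2]],1),"F",np.round(g["wrist_force"],1))
    return g,M
def to(ax,u,h):
    g,M=where(); c,s=np.cos(P[2]),np.sin(P[2])
    w=np.array([P[0]+c*ax-s*u,P[1]+s*ax+c*u,155+h+73]); print("tool shift",np.round(M.T@(w-g["tcp_pos"]),1))
    A=np.array([[-s,c,0],[c,s,0],[0,0,-1]]).T
    print("turn",np.round(R.from_matrix(M.T@A).as_rotvec(),3))
E
python3 -m inch '0 0 -10 0 0 -.148 0;0 0 -10 0 0 -.148 0;0 0 -10 0 0 -.148 0;0 0 -10 0 0 -.148 0;0 0 -10 0 0 -.148 0;0 0 -10 0 0 -.148 0;0 0 -10 0 0 -.148 0;0 0 -10 0 0 -.148 0;0 0 -10 0 0 -.148 0;0 0 -10 0 0 -.148 0;0 0 0 0 0 0 0'
python3 -c "from h import *;to(0,120,165)"
```

```text
time: 2.2
tcp_pos: [196.1, -541.1, 405.3]
orientation: [0.611, 0.792, -0.001, 0.001]
wrist_force: [0.6, 0.3, 0.2]
grip_width: 0.002
gripper_force: 0.0
t 2.2 tip ax,u,h [-491.1 -550.   177.3] F [0.6 0.3 0.2]
tool shift [669.5 491.6  10.4]
turn [-0.     0.003  0.001]
```

```bash
python3 -m inch '33.5 24.6 0 0 0 0 0;33.5 24.6 0 0 0 0 0;33.5 24.6 0 0 0 0 0;33.5 24.6 0 0 0 0 0;33.5 24.6 0 0 0 0 0;33.5 24.6 0 0 0 0 0;33.5 24.6 0 0 0 0 0;33.5 24.6 0 0 0 0 0;33.5 24.6 0 0 0 0 0;33.5 24.6 0 0 0 0 0' >/dev/null
python3 -m inch '33.5 24.6 0 0 0 0 0;33.5 24.6 0 0 0 0 0;33.5 24.6 0 0 0 0 0;33.5 24.6 0 0 0 0 0;33.5 24.6 0 0 0 0 0;33.5 24.6 0 0 0 0 0;33.5 24.6 0 0 0 0 0;33.5 24.6 0 0 0 0 0;33.5 24.6 0 0 0 0 0;33.5 24.6 0 0 0 0 0;0 0 0 0 0 0 0;0 0 0 0 0 0 0'
python3 -c "from h import *;to(0,120,82)"
```

```text
time: 4.4
tcp_pos: [501.4, 233.0, 402.8]
orientation: [0.611, 0.792, -0.001, -0.0]
wrist_force: [-0.1, -0.3, -1.3]
grip_width: -0.0
gripper_force: 0.0
t 4.4 tip ax,u,h [1.000e-01 1.216e+02 1.748e+02] F [-0.1 -0.3 -1.3]
tool shift [-1.6 -0.  92.8]
turn [-0.002  0.001  0.   ]
```

```bash
python3 -m inch '0 0 20 0 0 0 0;0 0 20 0 0 0 0;0 0 20 0 0 0 0;0 0 20 0 0 0 0;0 0 12 0 0 0 0;0 0 0 0 0 0 0;-6 0 0 0 0 0 0;-6 0 0 0 0 0 0;-6 0 0 0 0 0 0;-6 0 0 0 0 0 0;-6 0 0 0 0 0 0;-6 0 0 0 0 0 0'
cat >> h.py <<'E'
def look(name,a0):
    im=read_camera("scene"); where()
    L=landmark_of("scene","stem_tip"); print([(np.round(l["point"],1),round(l["score"],2)) for l in L[:2]])
    if L:
        q=L[0]["point"]; s=min((np.hypot(*np.subtract(proj("scene",pt(P,92,a)),q)),a) for a in np.arange(-180,181,.5)); print("stem angle",s)
    cv2.imwrite(f"pics/{name}.png",cv2.resize(im[100:260,290:470],None,fx=3.6,fy=3.6,interpolation=cv2.INTER_CUBIC)[:,:,::-1])
E
python3 -c "from h import *;look('a',0)"
```

```text
time: 5.6
tcp_pos: [511.1, 197.7, 312.6]
orientation: [0.611, 0.792, 0.001, 0.0]
wrist_force: [-0.7, 3.1, 2.4]
grip_width: -0.004
gripper_force: 1.6
t 5.65 tip ax,u,h [ 0.6 83.8 84.3] F [0.7 1.  0.1]
[(array([409.9, 209.9]), 0.56)]
stem angle (np.float64(0.6394491664832165), np.float64(-121.5))
```

View pics/a.png

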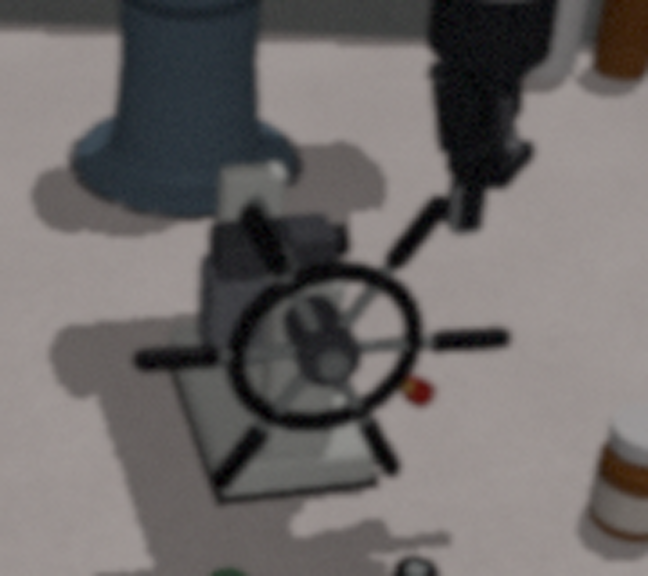

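The closed fingers at crop (465,205) are pushing the upper-right grip at its end. The stem has moved to about −121°. I continue the stroke.

```bash
python3 -m inch '-6 0 0 0 0 0 0;-6 0 0 0 0 0 0;-6 0 0 0 0 0 0;-6 0 0 0 0 0 0;-6 0 0 0 0 0 0;-6 0 0 0 0 0 0;-6 0 0 0 0 0 0;-6 0 0 0 0 0 0;-6 0 0 0 0 0 0'|grep force
python3 -m inch '-6 0 0 0 0 0 0;-6 0 0 0 0 0 0;-6 0 0 0 0 0 0;-6 0 0 0 0 0 0;-6 0 0 0 0 0 0;-6 0 0 0 0 0 0;-6 0 0 0 0 0 0;-6 0 0 0 0 0 0;-5 0 0 0 0 0 0;0 0 0 0 0 0 0'|grep force
python3 -c "from h import *;look('b',0);to(0,110,165)"
```

```text
wrist_force: [0.9, 1.5, -1.0]
gripper_force: 0.0
wrist_force: [-0.2, 0.1, 0.2]
gripper_force: 0.0
t 7.65 tip ax,u,h [  0.5 -22.8  84. ] F [ 0.6 -0.4 -0.8]
[(array([417.2, 178.7]), 0.95)]
stem angle (np.float64(2.1217945460489838), np.float64(-63.5))
t 7.7 tip ax,u,h [  0.6 -22.5  84.1] F [-0.6  0.4 -0.5]
tool shift [132.3  -0.4 -81.1]
turn [0.    0.001 0.   ]
```

```bash
python3 -m inch '3 0 -10 0 0 0 0;0 0 -20 0 0 0 0;0 0 -25 0 0 0 0;0 0 -25 0 0 0 0;30 0 0 0 0 0 0;30 0 0 0 0 0 0;30 0 0 0 0 0 0;30 0 0 0 0 0 0;7 0 0 0 0 0 0;0 0 0 0 0 0 0'|grep force
python3 -m inch '0 0 20 0 0 0 0;0 0 20 0 0 0 0;0 0 20 0 0 0 0;0 0 16 0 0 0 0;0 0 0 0 0 0 0;-6 0 0 0 0 0 0;-6 0 0 0 0 0 0;-6 0 0 0 0 0 0;-6 0 0 0 0 0 0;-6 0 0 0 0 0 0;-6 0 0 0 0 0 0'|grep force
python3 -c "from h import *;look('c',0);to(0,-24,88)"
```

```text
wrist_force: [0.3, -0.4, -0.1]
gripper_force: 0.0
wrist_force: [-1.1, 2.9, 2.8]
gripper_force: 1.3
t 9.85 tip ax,u,h [ 0.5 70.7 88.2] F [ 0.6 -0.3  0.5]
[(array([414.4, 173.4]), 0.61)]
stem angle (np.float64(2.4577232340695176), np.float64(-53.0))
t 9.9 tip ax,u,h [ 0.3 70.9 87.9] F [-0.3 -1.3 -0.8]
tool shift [-95.   -0.2   0. ]
turn [-0.     0.002 -0.   ]
```

```bash
python3 -m inch '-6 0 0 0 0 0 0;-6 0 0 0 0 0 0;-6 0 0 0 0 0 0;-6 0 0 0 0 0 0;-6 0 0 0 0 0 0;-6 0 0 0 0 0 0;-6 0 0 0 0 0 0;-6 0 0 0 0 0 0;-6 0 0 0 0 0 0'|grep force
python3 -m inch '-6 0 0 0 0 0 0;-6 0 0 0 0 0 0;-6 0 0 0 0 0 0;-6 0 0 0 0 0 0;-5 0 0 0 0 0 0;-4 0 0 0 0 0 0;-4 0 0 0 0 0 0;-4 0 0 0 0 0 0;0 0 0 0 0 0 0;0 0 0 0 0 0 0'|grep force
python3 -c "from h import *;look('d',0);to(0,-30.6,88)"
```

```text
wrist_force: [-0.5, 1.9, 1.8]
gripper_force: 1.1
wrist_force: [0.5, -0.3, 0.4]
gripper_force: 0.0
t 11.85 tip ax,u,h [  0.5 -23.2  88.1] F [-0.1 -0.5 -0.2]
[(array([171.9, 268.1]), 0.59)]
stem angle (np.float64(182.639710668178), np.float64(107.0))
t 11.9 tip ax,u,h [  0.5 -23.1  88. ] F [0.2 0.4 0.4]
tool shift [-7.5 -0.5  0.1]
turn [0.    0.001 0.001]
```

View pics/d.png

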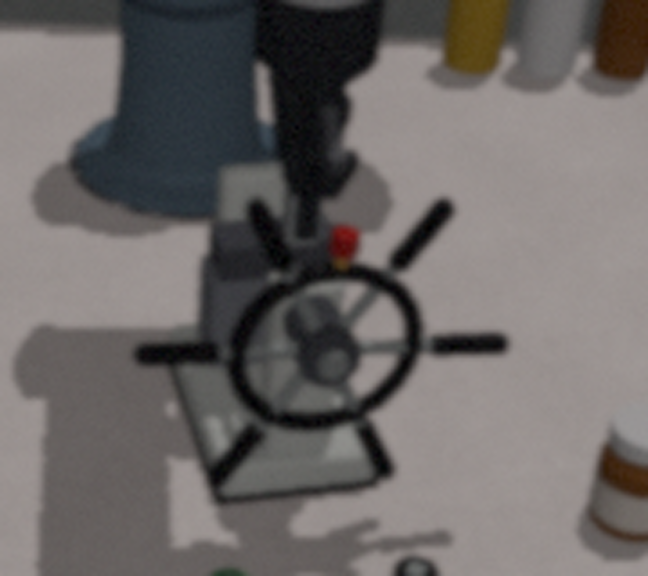

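The fingers stand between the upper-left grip and the red cap, at crop (343,240), and the stem is near upright. The network's hit at (172,268) is the red box, so I fit the angle to the six grip tips instead.

```bash
cat >> h.py <<'E'
def fit(tips,a0):
    f=lambda t: np.ravel([np.subtract(proj("scene",pt(P,128,t[0]+30+60*i)),(q[0]/3.6+290,q[1]/3.6+100)) for i,q in enumerate(tips)])
    s=least_squares(f,[a0]); print("theta",s.x,np.round(s.fun,1))
E
python3 -c "
from h import *
fit([(256,206),(140,354),(220,482),(388,472),(502,344),(447,207)],-6)"
```

```text
theta [-4.45744112] [-0.1  0.3  0.1  0.2 -1.3 -0.4  0.1  0.1  0.9 -0.5  0.3 -0.9]
```

```bash
python3 -m inch '-2 0 0 0 0 0 0;-2 0 0 0 0 0 0;-2 0 0 0 0 0 0;-2 0 0 0 0 0 0;0 0 0 0 0 0 0;0 0 0 0 0 0 0;3 0 0 0 0 0 0;2 0 -10 0 0 0 0;0 0 -25 0 0 0 0;0 0 -25 0 0 0 0;0 0 -25 0 0 0 0;0 0 0 0 0 0 0'
python3 -c "from h import *;look('e',0)"
```

```text
time: 13.1
tcp_pos: [540.1, 90.5, 405.4]
orientation: [0.611, 0.792, 0.002, 0.003]
wrist_force: [0.7, 0.4, -0.1]
grip_width: -0.0
gripper_force: 0.0
t 13.15 tip ax,u,h [  1.7 -26.  175.3] F [ 0.7 -0.1  0. ]
[(array([385.9, 162.6]), 0.66), (array([351. , 266.4]), 0.21)]
stem angle (np.float64(1.5775374108147424), np.float64(-3.5))
```

View pics/e.png

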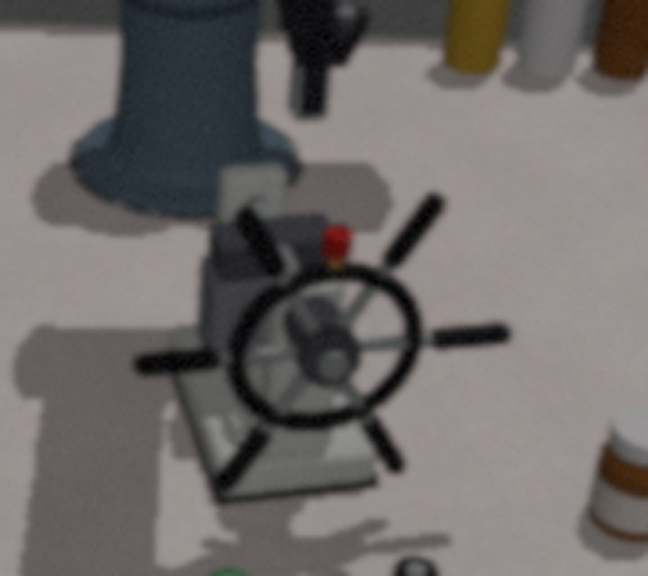

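The fingers are clear of the wheel. The grip tips are at crop (247,214), (141,364), (227,482), (397,465), (504,334) and (437,200). The network's stem tip, about −3.5°, needs a check against these and the red cap blob.

```bash
python3 -c "
from h import *
fit([(247,214),(141,364),(227,482),(397,465),(504,334),(437,200)],0)
im=read_camera('scene').astype(int); m=(im[...,0]>90)&(im[...,1]<im[...,0]*.5)&(im[...,2]<im[...,0]*.5)
m[:150]=0;m[180:]=0;m[:,:360]=0;m[:,410:]=0
v,u=np.nonzero(m);c=(u.mean(),v.mean());print(c,len(u))
for a in(-6,-3,0,3):print(a,proj('scene',pt(P,83.5,a)))
"
```

```text
theta [-0.9765895] [-0.6 -0.3 -0.4  0.  -0.8  0.6  0.4  0.7  0.9 -0.3  0.6 -0.3]
(np.float64(383.55555555555554), np.float64(164.92592592592592)) 27
-6 [np.float64(387.0749804394996), np.float64(167.27970136804112)]
-3 [np.float64(385.27567719802323), np.float64(167.317563779678)]
0 [np.float64(383.460824233894), np.float64(167.43969087053756)]
3 [np.float64(381.63602043567516), np.float64(167.64585803604535)]
```

Both checks put the stem within about 1° of upright, and the fingers are clear.

```bash
python3 -c "from station import *;print(hand_in())"
```

```text
the job is handed in; nothing more can be done
None
```

The handwheel's stem stands upright to within about 1° (tip fit −1°, cap position about 0°), the fingers are clear of the wheel, and the job was handed in at about 13 s; no verdict came back.

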